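# Prop the lid of the filing dust hood at its working height

## Task

Set up the small plywood dust hood for filing: take the brass brush off its closed lid and lay it flat on the bench top, then open the lid by its overhanging front edge, all the way until it leans back past upright and stays there by itself. Swing the steel prop rod up out of its clip inside the hood and then bring the lid forward and let it down gently, without dropping it, until the roller on the rod's end sits home in the front end of the slot under the lid and the rod alone holds the lid half open; leave the things round about where they are.

Things in the scene. Friction and masses are not known exactly. Their poses are not given: they have to be found in the camera images.
- hood: Dust hood: plywood box fixed on the bench, walls 10 mm, 200 mm wide (y), rim 86 mm up, hinged lid. Origin: centre of its underside. Its x axis points from the front wall (outer face x = -93 mm) to the hinged rear wall (outer face +95 mm), y to the left seen from the front, z up. Its front faces the robot's right (x axis within 0.35 rad of world +y). Suction port: 30 mm out of the left wall at x = +45 mm, 45 mm up.
- hood_lid (a joint): Lid hinge, rad: 0 shut, 1.57 upright, 1.75 leaning back on its stop, where it stays; below about 1.45 it falls shut if let go. About 0.90 when it rests on the rod with the roller home; a higher reading with the rod up means it is not home. Lid: wooden frame with clear window, 200 mm wide, 16 mm thick (top 102 mm up when shut), 0.55 to 0.85 kg, hinge nearly free.
- lid_edge (a point): Middle of the lid's 16 mm thick front edge face, 30 mm left of the hood's middle, 198 mm from the hinge line; moves with the lid. Its x axis points to the hinge, z out of the lid's upper face. The edge overhangs the front wall by 15 mm: it can be lifted from below there. Raised, it can be pinched across the 16 mm anywhere along its 200 mm.
- lid_hinge (a point): Point on the lid's hinge line, 30 mm left of the hood's middle: x = +90, z = 86 mm in the hood's frame, in the plane of the lid's underside. The line is parallel to the hood's y.
- prop (a joint): Prop rod's pivot, rad: 0 level in its clip, grows as the free end swings up and forward, stop at 1.40. Stays where it is put; about 1 N at rod_mid turns it. At 0.65 to 0.95 it is ready: the lid coming down meets the roller at about 0.95 to 1.1 rad of lid, and the lid's weight then rolls it to the slot's front end, lid 0.90, rod 1.02. Set beyond 1.02 the roller misses the slot.
- rod_pivot (a point): Prop rod's pivot, inside the front wall on the right: x = -73, y = -45, z = 76 mm in the hood's frame; axis parallel to the hood's y. Steel rod 7 mm thick, 147 mm long to the centre of the 12 mm brass roller in its forked end; at rest it lies level, pointing to the rear. The clip's fork, 10 mm wide, holds it 51 mm from the pivot.
- rod_mid (a point): Point on the rod's axis 100 mm from the pivot, free to be gripped from above across its 7 mm (41 mm or more clear on both sides, 60 mm below). Moves with the rod.
- rod_tip (a point): Centre of the 12 mm roller in the rod's end. Moves with the rod.
- slot_seat (a point): Where the roller's centre sits when home in the slot in the lid's underside: at the slot's closed front end, 144 mm from the hinge line, 45 mm right of the hood's middle. The slot is 18 mm wide, runs from there 58 mm towards the hinge, 11 mm deep at the front, running out to 1 mm at the rear. Moves with the lid.
- post (a point): Foot of the motor stand's upright steel post, clamped to the bench edge on the robot's side: 20 mm thick (clamp 50 mm), 0.93 m tall, bent over to the far left at the top. Arms must go round or over it. A hand-piece leans in a holder 55 mm beyond it and 140 mm to its left, 240 mm high. Never moves.
- vice (a point): Middle of the black ball vice's foot, 175 mm across at its widest, 190 mm high. Fixed. Never moves.
- brush: Brass-wire brush lying on the lid, 180 mm long, 0.04 to 0.07 kg: flat wooden back 16 mm wide (x), 11 mm thick, along its y axis; bristles upward, 14 mm high, from y = -87 to -15 mm; grip the bare wood at y = 0 to +40 mm. Origin: centre of its underside, z up.
- rouge_bar: Bystander: bar of polishing rouge, half in white paper, 78 mm long along its y axis, 30 mm wide, 27 mm high. Origin: centre of its underside.
- ring_block: Bystander: black eight-sided die block, 68 mm across, 60 mm high. Origin: centre of its underside.
- tape: Bystander: roll of masking tape lying flat, 80 mm across, 19 mm high. Origin: centre of its underside.
- dapping_block: Bystander: brass cube with hollows, 45 mm. Origin: centre of its underside.

How it is judged:
By the outcome, as a careful person would: the job done as asked, in the order asked, and still so for the second after the job is handed in, with the robot touching nothing.
It also fails if it takes over 72 s, if anything falls off the work surface, if the arm or the gripper's body presses on something with over 40 N, if the wrist force passes 120 N, or if a joint passes its speed limit or range.

## Robot

A 7-joint arm with a two-finger parallel gripper is mounted at the origin on a cart in front of the work surface, level with it; the furniture and walls round the work are solid. World frame = base frame: x ahead of the robot, y to its left, z up, the work surface at z = 0. Lengths are in m, angles in rad, forces in N, time in s.
With the tool pointing down it reaches from about 0.35 to 0.9 m from the base axis. Payload 19.9 kg.
Tool frame: the origin (TCP) lies midway between the tips of the shut fingers; the grasp point (between the pads) lies 19 mm behind it; z points along the fingers, y is the line along which they close (so a half turn about z gives the same grasp; the last joint's range is limited). The gripper opens to 94 mm and grips with 3 to 60 N. Pads are 16 mm wide; open, the fingers measure 119 mm over their backs; the gripper's body (75 mm by 177 mm) begins 78 mm behind the grasp point.
Start: joints at [1.302, 0.417, -0.01, 1.614, 0.005, 1.111, -0.053], TCP at [0.141, -0.609, 0.205] pointing down, gripper open.
Joint ranges: [-2.81, 2.81], [-0.39, 2.02], [-1.27, 1.25], [0.06, 2.57], [-1.19, 4.33], [0.19, 2], [-2.82, 2.82]. Speed limits (rad/s): [1.89, 1.89, 2.39, 2.39, 3.01, 3.01, 3.01].

## Interface

Orientations are given as a rotation vector (axis times angle).
In Python, from rig import observe, viewer, ctrl gives the robot as it stands.
- The arm moves only by the tool send_rows, never from a script. Its argument "increments" is a list of rows, each a list of 7 numbers: the shift along the tool's x, y, z in mm, then the turn, a rotation vector about the tool's x, y, z in rad, then the closure in counts, from 0 (fully open) to 255 (shut). A call has 1 to 12 rows; each row shifts and turns the commanded pose from where the row before left it, along the tool's axes as they then stand; what a row does not reach is not made up. A row lasts 1/8 s, in which the tool goes at most 62.5 mm and 10.7 degrees, less where a joint would pass 70% of its speed; a pose out of reach is approached as far as the arm can. A call is refused whole if a number of a shift passes 62.5 or a number of a turn 0.188, either way. A call with a gripper value outside its range is refused whole. The fingers move at their own pace and stop on an object; "squeeze" is the grip in N (left out, the last holds). Time passes only in rows, so rows that do not move let the fingers close. It gives the time, the measured TCP pose, the force, the opening and the grip force at its end, in the units of the state.
- observe(): the state, without advancing time (a new reading comes with each control period).
- viewer.grab_frame(name): name is "side" or "top" or "wrist"; returns a dict with "color" (384x512x3 uint8, red, green, blue), "intrinsics" (3x3 intrinsics, pixels), "world_to_cam" (4x4, takes a point from world to camera coordinates); the wrist camera has in their place "tool_from_camera" (4x4, takes a point from camera to tool coordinates, whose origin is the TCP and whose axes are the flange's). Camera axes: x right, y down, z forward; pixel columns grow to the right and rows downward; lengths in m; the calibration is good to about 2 mm. The wrist camera is an equidistant fisheye: a pixel r from the principal point sees the ray r / f radians off the axis. A picture is of the moment at which its call begins: read the wrist's pose just before it. There is no depth.
- ctrl.sign_off(): hands the job in; it is judged then, once.
The state is a dict: "time_s": time; "joint_pos": joint angles; "joint_velocities": joint speeds; "effort": joint torques, N m; "ee_pos": TCP position; "tool_rot": TCP orientation; "force": force on the tool from outside, world axes, zero at the start; "ft_torque": the same for the moment, N m; "gripper_width": finger opening in m; "grasp_force": force on a finger pad.
Only numpy, scipy, OpenCV 4.12 (cv2) and the standard library are available. Lean on these libraries where they do the work, as an engineer would, in place of code of your own. Each camera call takes 0.05 s, during which the arm holds its last target. There are 200 camera calls.

## Working session

There is one attempt and no reset: what is moved stays moved. The work goes in short steps, Python scripts to look and compute and a tool call to move; the robot and the scene stay as the last step left them, time stands still between calls to the robot, and variables do not carry over. Pictures are saved under pics/ and viewed, at most 10 in all, crops included, and the job is handed in when it is done.

Besides the shell and the picture viewer there is one more tool, called after "Call:" by a JSON object that holds its "api" and its "payload". send_rows: Moves the arm, as the interface text tells. Its arguments: {"type":"object","properties":{"increments":{"type":"array"},"squeeze":{"type":"number"}},"required":["increments"]}

```bash
mkdir -p pics; ls; python3 - <<'E'
from rig import observe, viewer, ctrl
import cv2, numpy as np
s=observe(); print({k:np.round(v,3).tolist() for k,v in s.items()})
for n in ("side","top","wrist"):
    f=viewer.grab_frame(n); cv2.imwrite(f"pics/{n}0.png",f["color"][:,:,::-1]); np.savez(f"pics/{n}0.npz",**f)
    print(n,np.round(f["intrinsics"],1).tolist(),[np.round(f[k],3).tolist() for k in f if k not in("color","intrinsics")])
a=[cv2.imread(f"pics/{n}0.png") for n in("side","top")]
cv2.imwrite("pics/s1.png",cv2.resize(a[0],(800,600),interpolation=cv2.INTER_CUBIC));cv2.imwrite("pics/t1.png",cv2.resize(a[1],(800,600),interpolation=cv2.INTER_CUBIC))
E
```

```text
pics
{'time_s': 0.0, 'joint_pos': [1.302, 0.418, -0.01, 1.614, 0.005, 1.111, -0.053], 'joint_velocities': [-0.002, 0.001, 0.001, -0.001, -0.001, 0.001, 0.001], 'effort': [-0.001, -85.126, 0.638, -42.6, -0.049, 0.019, 0.0], 'ee_pos': [0.141, -0.608, 0.205], 'tool_rot': [-3.12, -0.357, 0.0], 'force': [0.093, 0.192, -0.639], 'ft_torque': [0.018, 0.045, 0.019], 'grasp_force': 0.0, 'gripper_width': 0.094}
side [[469.0, 0.0, 253.7], [0.0, 469.0, 184.0], [0.0, 0.0, 1.0]] [[[-0.869, -0.494, 0.022, 0.56], [-0.26, 0.418, -0.871, 0.141], [0.421, -0.762, -0.492, 1.182], [0.0, 0.0, 0.0, 1.0]]]
top [[453.5, 0.0, 255.2], [0.0, 453.5, 184.8], [0.0, 0.0, 1.0]] [[[-0.017, -1.0, 0.012, 0.179], [-0.986, 0.015, -0.165, 0.54], [0.165, -0.014, -0.986, 1.138], [0.0, 0.0, 0.0, 1.0]]]
wrist [[297.3, 0.0, 262.9], [0.0, 297.3, 194.0], [0.0, 0.0, 1.0]] [[[-0.0, -0.959, -0.284, 0.084], [1.0, -0.0, -0.001, 0.001], [0.001, -0.284, 0.959, -0.179], [0.0, 0.0, 0.0, 1.0]]]
```

View pics/s1.png

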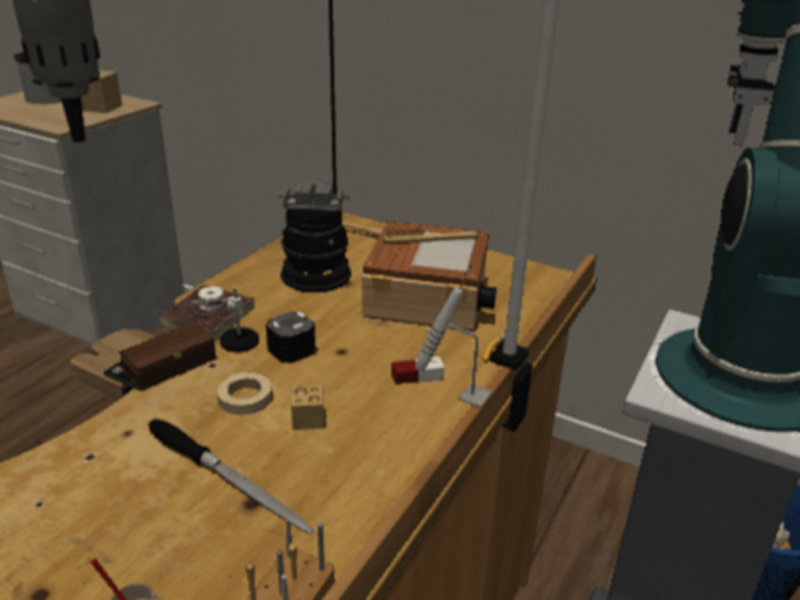

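View pics/t1.png

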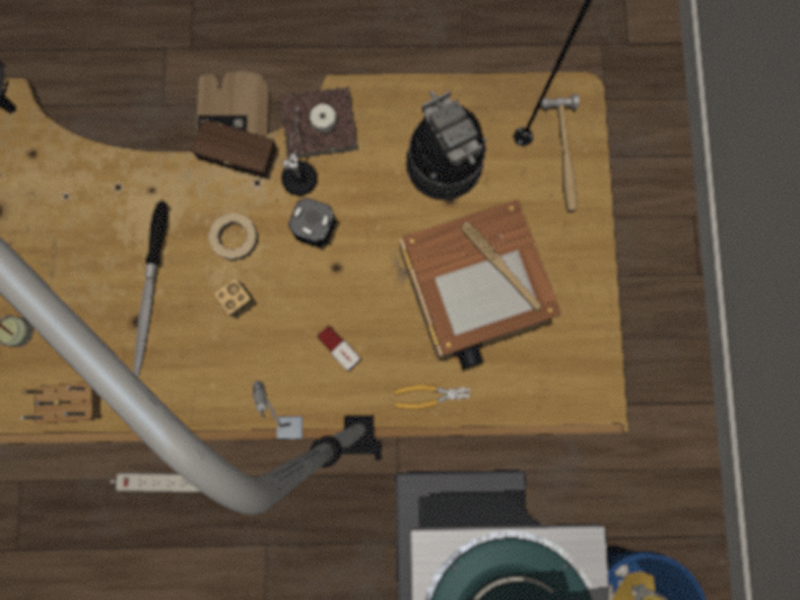

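The side view shows the hood at the back right, with the brush on its lid and the post in front of it. The top view (800x600) has lid corners near (402,240), (518,203), (556,315) and (442,355). The brush runs from (465,225), the bristle end, to (540,305), and the front edge is on the right. There is free bench around (555,385).

```bash
cat > h.py <<'E'
import numpy as np, cv2
from scipy.spatial.transform import Rotation as R
def cast(f,uv,z):
    W=f["world_to_cam"]; d=np.linalg.inv(f["intrinsics"])@np.array([uv[0],uv[1],1.])
    c=-W[:3,:3].T@W[:3,3]; r=W[:3,:3].T@d
    return c+r*(z-c[2])/r[2]
def castw(f,uv,z,pos,rv):
    K=f["intrinsics"]; d=np.array([uv[0]-K[0,2],uv[1]-K[1,2]])/K[0,0]; th=np.hypot(*d)
    ray=np.r_[np.sin(th)*d/max(th,1e-9),np.cos(th)]; T=f["tool_from_camera"]; Rt=R.from_rotvec(rv).as_matrix()
    c=Rt@T[:3,3]+pos; r=Rt@T[:3,:3]@ray
    return c+r*(z-c[2])/r[2]
def proj(f,p):
    q=f["world_to_cam"]@np.r_[p,1]; q=f["intrinsics"]@q[:3]; return q[:2]/q[2]
def rows(p0,r0,wps):
    """wps: (pos,Rotation,n,count); prints per-row tool increments"""
    p=np.array(p0,float); r=r0 if isinstance(r0,R) else R.from_rotvec(r0)
    for q,s,n,c in wps:
        q=np.array(q,float); dv=(r.inv()*s).as_rotvec()/n; dp=(q-p)/n
        for i in range(n):
            t=r.inv().apply(dp)*1000
            print([round(x,1) for x in t]+[round(x,3) for x in dv]+[c]) if (i==0 or np.linalg.norm(dv)>1e-3) else None
            r=r*R.from_rotvec(dv)
        print('  x',n)
        p=q
E
python3 - <<'E'
from h import *
f=dict(np.load("pics/top0.npz")); im=f["color"]
hsv=cv2.cvtColor(im,cv2.COLOR_RGB2HSV)
for p in [(275,150),(300,150),(340,160),(313,187),(335,190),(270,220),(390,240),(303,152),(320,168)]: print(p,hsv[p[1],p[0]])
c=[(402,240),(518,203),(556,315),(442,355)]
for p in c: print(np.round(cast(f,(p[0]*.64,p[1]*.64),.102),3))
for n,p,z in [("br",(468,227),.12),("br",(540,305),.113),("post",(360,430),0),("vice",(445,170),0),("rim",(600,430),0),("edge",(625,430),0),("plier",(470,395),0)]: print(n,np.round(cast(f,(p[0]*.64,p[1]*.64),z),3))
x=im[120:260,240:400,::-1]; cv2.imwrite("pics/c1.png",cv2.resize(x,None,fx=4.5,fy=4,interpolation=cv2.INTER_CUBIC))
E
```

```text
(275, 150) [ 12 132 126]
(300, 150) [ 18 103 131]
(340, 160) [ 12 137 130]
(313, 187) [ 22  23 166]
(335, 190) [ 18  59 130]
(270, 220) [ 18 138 140]
(390, 240) [ 18 135 140]
(303, 152) [ 17 106 135]
(320, 168) [ 17  95 161]
[0.612 0.165 0.102]
[ 0.671 -0.024  0.102]
[ 0.487 -0.076  0.102]
[0.427 0.106 0.102]
br [0.627 0.06  0.12 ]
br [ 0.502 -0.049  0.113]
post [0.311 0.239 0.   ]
vice [0.763 0.084 0.   ]
rim [ 0.304 -0.164  0.   ]
edge [ 0.303 -0.206  0.   ]
plier [0.366 0.053 0.   ]
```

View pics/c1.png

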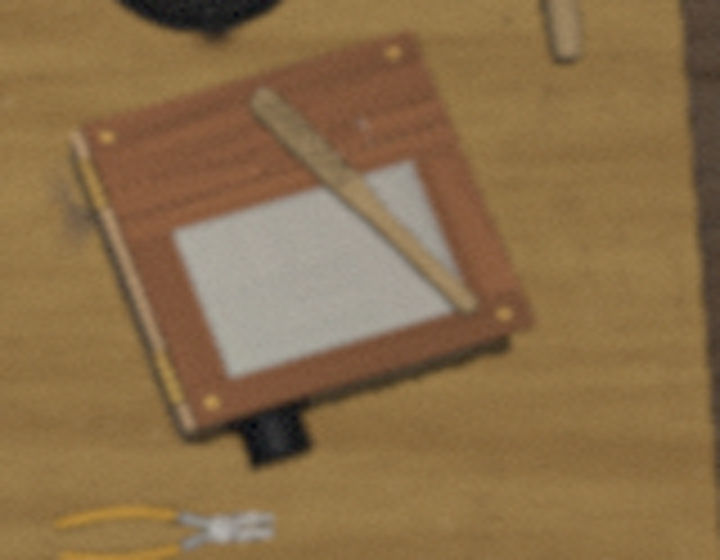

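Close crop of the lid: the red frame corners are at about (85,123), (415,33), (533,325) and (190,425). The brush's bare end is at (470,303) and its bristle end at (262,95).

```bash
python3 - <<'E'
from h import *
f=dict(np.load("pics/top0.npz")); im=cv2.GaussianBlur(f["color"],(3,3),0)
hsv=cv2.cvtColor(im,cv2.COLOR_RGB2HSV)
m=((hsv[...,0]<=15)&(hsv[...,1]>80)).astype(np.uint8); m[:, :240]=0;m[:115]=0;m[240:]=0;m[:,375:]=0
m=cv2.morphologyEx(m,cv2.MORPH_OPEN,np.ones((3,3),np.uint8))
n,l,s,_=cv2.connectedComponentsWithStats(m); k=1+s[1:,4].argmax()
ct=max(cv2.findContours((l==k).astype(np.uint8),0,2)[0],key=cv2.contourArea)
W=np.array([cast(f,p+0.0,.102)[:2] for p in cv2.convexHull(ct)[:,0]])
r=cv2.minAreaRect((W*1000).astype(np.float32)); print("rect",r); print(np.round(cv2.boxPoints(r)))
cr=lambda x,y:(x/4.5+240,y/4+120)
for a in [(85,123),(415,33),(533,325),(190,425)]: print("hand",np.round(cast(f,cr(*a),.102)*1000))
print("brush end",cast(f,cr(473,305),.113),"bristle",cast(f,cr(262,95),.127), "mid", cast(f,cr(410,245),.113))
E
```

```text
rect ((551.244140625, 41.70341491699219), (205.38546752929688, 202.6075897216797), 17.714595794677734)
[[423. 107.]
 [484. -86.]
 [680. -24.]
 [618. 169.]]
hand [619. 161. 102.]
hand [675. -26. 102.]
hand [488. -83. 102.]
hand [429. 107. 102.]
brush end [ 0.49921985 -0.04781741  0.113     ] bristle [0.62936083 0.06419974 0.127     ] mid [ 0.53696956 -0.01519234  0.113     ]
```

```bash
cat >> h.py <<'E'
O=np.array([.5485,.050,0]);X=np.array([-.304,.9527,0]);Y=np.array([-.9527,-.304,0]);Z=np.array([0,0,1.])
def H(x,y,z): return O+X*x/1000+Y*y/1000+Z*z/1000
def tool(z,x): 
    z=np.array(z)/np.linalg.norm(z); x=np.array(x)-z*np.dot(x,z); x/=np.linalg.norm(x); return R.from_matrix(np.c_[x,np.cross(z,x),z])
def down(deg): a=np.radians(deg); return tool([0,0,-1],[np.cos(a),np.sin(a),0])
E
python3 - <<'E'
from h import *
from rig import observe
s=observe()
rows(s["ee_pos"],s["tool_rot"],[((.43,-.30,.26),down(27),9,92),((.542,-.011,.24),down(40.7),6,92)])
E
```

```text
[np.float64(39.0), np.float64(-26.2), np.float64(-6.1), np.float64(-0.0), np.float64(-0.0), np.float64(-0.027), 92]
[np.float64(39.7), np.float64(-25.1), np.float64(-6.1), np.float64(-0.0), np.float64(-0.0), np.float64(-0.027), 92]
[np.float64(40.4), np.float64(-24.0), np.float64(-6.1), np.float64(-0.0), np.float64(-0.0), np.float64(-0.027), 92]
[np.float64(41.0), np.float64(-22.9), np.float64(-6.1), np.float64(-0.0), np.float64(-0.0), np.float64(-0.027), 92]
[np.float64(41.6), np.float64(-21.8), np.float64(-6.1), np.float64(-0.0), np.float64(-0.0), np.float64(-0.027), 92]
[np.float64(42.2), np.float64(-20.7), np.float64(-6.1), np.float64(-0.0), np.float64(-0.0), np.float64(-0.027), 92]
[np.float64(42.7), np.float64(-19.5), np.float64(-6.1), np.float64(-0.0), np.float64(-0.0), np.float64(-0.027), 92]
[np.float64(43.2), np.float64(-18.3), np.float64(-6.1), np.float64(-0.0), np.float64(-0.0), np.float64(-0.027), 92]
[np.float64(43.7), np.float64(-17.2), np.float64(-6.1), np.float64(-0.0), np.float64(-0.0), np.float64(-0.027), 92]
  x 9
[np.float64(38.5), np.float64(-34.4), np.float64(3.3), np.float64(0.0), np.float64(0.0), np.float64(-0.04), 92]
[np.float64(39.8), np.float64(-32.9), np.float64(3.3), np.float64(0.0), np.float64(0.0), np.float64(-0.04), 92]
[np.float64(41.1), np.float64(-31.3), np.float64(3.3), np.float64(0.0), np.float64(0.0), np.float64(-0.04), 92]
[np.float64(42.3), np.float64(-29.6), np.float64(3.3), np.float64(0.0), np.float64(0.0), np.float64(-0.04), 92]
[np.float64(43.5), np.float64(-27.9), np.float64(3.3), np.float64(0.0), np.float64(0.0), np.float64(-0.04), 92]
[np.float64(44.6), np.float64(-26.1), np.float64(3.3), np.float64(0.0), np.float64(0.0), np.float64(-0.04), 92]
  x 6
```

Call:
{"api": "send_rows", "payload": {"increments": [[39, -26, -6, 0, 0, -0.027, 92], [40, -25, -6, 0, 0, -0.027, 92], [40, -24, -6, 0, 0, -0.027, 92], [41, -23, -6, 0, 0, -0.027, 92], [42, -22, -6, 0, 0, -0.027, 92], [42, -21, -6, 0, 0, -0.027, 92], [43, -20, -6, 0, 0, -0.027, 92], [43, -18, -6, 0, 0, -0.027, 92], [44, -17, -6, 0, 0, -0.027, 92], [39, -34, 3, 0, 0, -0.04, 92], [40, -33, 3, 0, 0, -0.04, 92], [41, -31, 3, 0, 0, -0.04, 92]]}}

```text
time_s: 1.65
ee_pos: [0.4874, -0.1539, 0.2503]
tool_rot: [-3.005, -0.916, 0.0]
force: [0.4, -1.0, 0.9]
gripper_width: 0.0603
grasp_force: 0.0
```

Call:
{"api": "send_rows", "payload": {"increments": [[42, -30, 3, 0, 0, -0.04, 92], [43, -28, 3, 0, 0, -0.04, 92], [45, -26, 3, 0, 0, -0.04, 92], [0, 0, 0, 0, 0, 0, 92], [0, 0, 0, 0, 0, 0, 92]]}}

```text
time_s: 2.28
ee_pos: [0.5424, -0.0113, 0.2412]
tool_rot: [-2.945, -1.093, 0.001]
force: [0.0, -0.2, 0.2]
gripper_width: 0.0607
grasp_force: 0.0
```

```bash
python3 - <<'E'
from h import *
from rig import observe, viewer
s=observe(); print(np.round(s["joint_pos"],3),s["ee_pos"],s["tool_rot"],s["time_s"])
f=viewer.grab_frame("wrist"); cv2.imwrite("pics/w1.png",cv2.resize(f["color"][:,:,::-1],(800,600))); np.savez("pics/w1.npz",pos=s["ee_pos"],rv=s["tool_rot"],**f)
E
```

```text
[ 0.392  0.273 -0.511  1.764  0.145  1.143 -1.024] [ 0.54244483 -0.01132065  0.24119863] [-2.94530679e+00 -1.09274742e+00  9.35050774e-04] 2.275
```

View pics/w1.png

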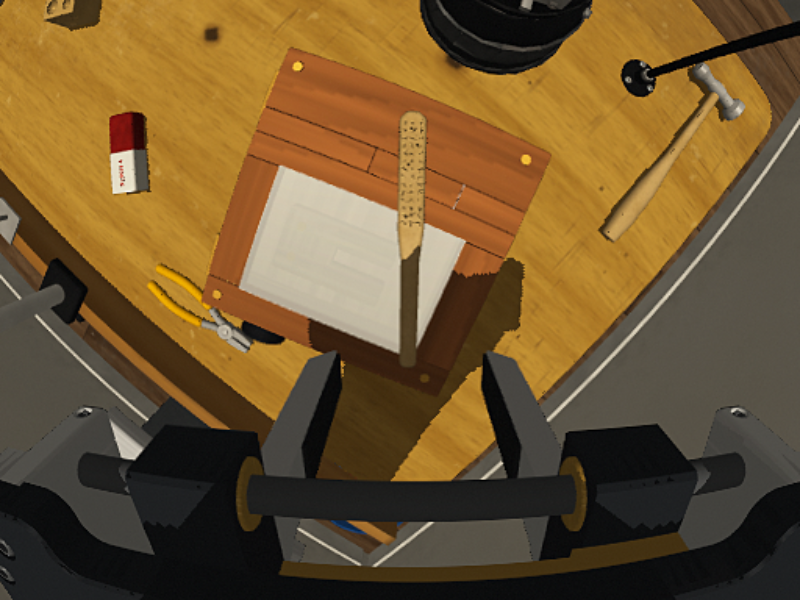

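The wrist view shows the brush vertical in the image, bare end at (408,365), bristles starting at (410,255) and tip at (413,112). The lid corners are at (290,48), (551,153), (440,395) and (203,302).

```bash
python3 - <<'E'
from h import *
f=dict(np.load("pics/w1.npz")); c=lambda u,v,z:castw(f,(u*.64,v*.64),z,f["pos"],f["rv"])
for n,u,v,z in [("bare",408,365,.113),("bs",410,250,.113),("tip",413,112,.127),("RR",290,48,.102),("FR",551,153,.102),("FL",440,395,.102),("RL",203,302,.102)]:
    p=c(u,v,z); q=p-O; print(n,np.round(p*1000,1),"hood",np.round([q@X*1000,q@Y*1000],1))
E
```

```text
bare [500.2 -45.7 113. ] hood [-76.5  75.1]
bs [564.7   7.8 113. ] hood [-45.1  -2.6]
tip [634.4  65.2 127. ] hood [-11.6 -86.4]
RR [619.2 163.8 102. ] hood [  87. -102.]
FR [680.2 -21.9 102. ] hood [-108.5 -103.6]
FL [493.1 -84.2 102. ] hood [-111.    93.6]
RL [431.2 102.3 102. ] hood [85.5 95.8]
```

Call:
{"api": "send_rows", "payload": {"increments": [[-4, 0, 45, 0, 0, 0, 120], [0, 0, 45, 0, 0, 0, 130], [0, 0, 30, 0, 0, 0, 140], [0, 0, 16, 0, 0, 0, 150], [0, 0, 0, 0, 0, 0, 150], [0, 0, 0, 0, 0, 0, 255], [0, 0, 0, 0, 0, 0, 255], [0, 0, 0, 0, 0, 0, 255], [0, 0, 0, 0, 0, 0, 255]], "squeeze": 15}}

```text
time_s: 3.45
ee_pos: [0.5401, -0.0136, 0.1062]
tool_rot: [2.945, 1.093, 0.002]
force: [-1.6, -0.2, 7.3]
gripper_width: 0.0167
grasp_force: 15.0
```

```bash
sed -i 's/^O=np.array(\[.5485,.050,0\])/O=np.array([.5507,.0497,0])/' h.py; python3 - <<'E'
from h import *
from rig import observe
s=observe(); z=s["ee_pos"][2]; print(s["ee_pos"],s["force"],s["gripper_width"],s["grasp_force"])
rows(s["ee_pos"],s["tool_rot"],[(s["ee_pos"]+[0,0,.09],R.from_rotvec(s["tool_rot"]),2,255),((.385,-.115,.12),down(90),5,255),((.385,-.115,z-.102),down(90),3,255)])
E
```

```text
[ 0.54005778 -0.01360139  0.10622638] [-1.57324948 -0.24138852  7.28463263] 0.01666067191217845 14.99853327870369
[np.float64(0.0), np.float64(0.0), np.float64(-45.0), np.float64(0.0), np.float64(0.0), np.float64(0.0), 255]
  x 2
[np.float64(-36.7), np.float64(-4.9), np.float64(15.2), np.float64(0.0), np.float64(-0.0), np.float64(-0.172), 255]
[np.float64(-35.4), np.float64(-11.1), np.float64(15.2), np.float64(0.0), np.float64(-0.0), np.float64(-0.172), 255]
[np.float64(-32.9), np.float64(-17.0), np.float64(15.2), np.float64(0.0), np.float64(-0.0), np.float64(-0.172), 255]
[np.float64(-29.6), np.float64(-22.4), np.float64(15.2), np.float64(0.0), np.float64(-0.0), np.float64(-0.172), 255]
[np.float64(-25.3), np.float64(-27.1), np.float64(15.2), np.float64(0.0), np.float64(-0.0), np.float64(-0.172), 255]
  x 5
[np.float64(-0.0), np.float64(0.0), np.float64(38.6), np.float64(-0.0), np.float64(-0.0), np.float64(0.0), 255]
  x 3
```

Call:
{"api": "send_rows", "payload": {"increments": [[0, 0, -45, 0, 0, 0, 255], [0, 0, -45, 0, 0, 0, 255], [-37, -5, 8, 0, 0, -0.172, 255], [-35, -11, 8, 0, 0, -0.172, 255], [-33, -17, 8, 0, 0, -0.172, 255], [-30, -22, 8, 0, 0, -0.172, 255], [-25, -27, 10, 0, 0, -0.172, 255], [0, 0, 40, 0, 0, 0, 255], [0, 0, 40, 0, 0, 0, 255], [0, 0, 40, 0, 0, 0, 255], [0, 0, 0, 0, 0, 0, 255]]}}

```text
time_s: 4.82
ee_pos: [0.3834, -0.1143, 0.0321]
tool_rot: [-2.218, -2.219, 0.002]
force: [0.6, 0.4, 0.6]
gripper_width: 0.0168
grasp_force: 15.0
```

```bash
python3 - <<'E'
from h import *
from rig import observe,viewer
s=observe(); print(s["ee_pos"],s["tool_rot"],s["force"],s["gripper_width"],np.round(s["joint_pos"],2))
f=viewer.grab_frame("side"); cv2.imwrite("pics/s2.png",cv2.resize(f["color"][:,:,::-1][110:240,200:360],None,fx=4,fy=4,interpolation=cv2.INTER_CUBIC))
E
```

```text
[ 0.38340381 -0.11434542  0.03209118] [-2.21778337e+00 -2.21914681e+00  2.11099277e-03] [0.56572473 0.38831683 0.60467818] 0.016781750790201513 [ 0.67  0.35 -0.51  2.26  0.31  0.59 -0.07]
```

View pics/s2.png

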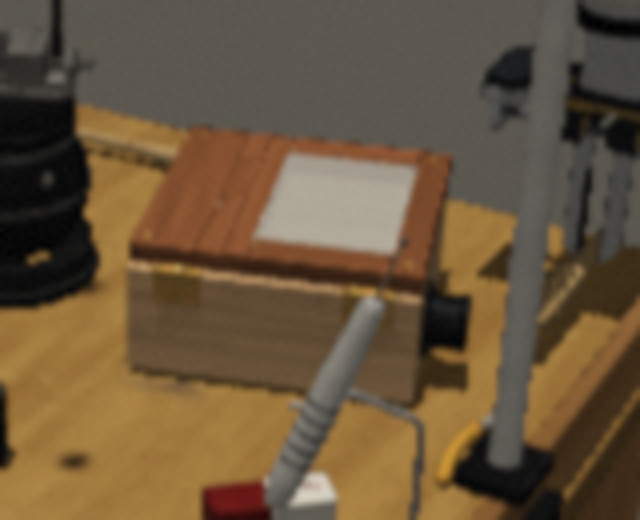

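The side crop shows the lid now clear. The brush is held just above the bench behind the post at about (560,290), inside the bench edge.

Call:
{"api": "send_rows", "payload": {"increments": [[0, 0, 20, 0, 0, 0, 255], [0, 0, 7, 0, 0, 0, 255], [0, 0, 2, 0, 0, 0, 255], [0, 0, 0, 0, 0, 0, 255], [0, 0, 0, 0, 0, 0, 255]]}}

```text
time_s: 5.5
ee_pos: [0.3851, -0.1153, 0.005]
tool_rot: [2.221, 2.221, 0.0]
force: [-0.1, -0.6, 0.4]
gripper_width: 0.0168
grasp_force: 15.0
```

```bash
cat >> h.py <<'E'
def lidT(th): return tool(np.cos(th)*X-np.sin(th)*Z,-Y)   # tool lined up with a lid at angle th
def edge(ph,y=30,n=0): # lid underside front corner (+n mm out of upper face)
    return H(90,y,86)+.198*(-np.cos(ph)*X+np.sin(ph)*Z)+n/1000*(np.sin(ph)*X+np.cos(ph)*Z)
E
python3 - <<'E'
from h import *
th=np.radians(45); T=lidT(th); d=T.apply([0,0,1]); yt=T.apply([0,1,0]); w=.062
con=edge(0)+.012*d-w/2*yt
print("contact",con, T.as_rotvec())
p0=np.array([.385,-.115,.003]); pre=con+.010*yt-.06*d
print("pre",pre)
rows(p0,down(90),[(p0+[0,0,.12],down(90),3,150),((.50,-.25,.22),T,9,87),(pre,T,4,87),(pre+.06*d,T,2,87)])
E
```

```text
contact [ 0.545708   -0.03334514  0.09943543] [-2.333139   -0.3632225   0.15045452]
pre [ 0.56075498 -0.08050057  0.13479011]
[np.float64(0.0), np.float64(0.0), np.float64(-40.0), np.float64(0.0), np.float64(0.0), np.float64(0.0), 150]
  x 3
[np.float64(-15.0), np.float64(12.8), np.float64(-10.8), np.float64(0.075), np.float64(0.055), np.float64(0.133), 87]
[np.float64(-12.6), np.float64(13.7), np.float64(-12.5), np.float64(0.075), np.float64(0.055), np.float64(0.133), 87]
[np.float64(-10.0), np.float64(14.2), np.float64(-14.2), np.float64(0.075), np.float64(0.055), np.float64(0.133), 87]
[np.float64(-7.3), np.float64(14.2), np.float64(-15.8), np.float64(0.075), np.float64(0.055), np.float64(0.133), 87]
[np.float64(-4.5), np.float64(13.8), np.float64(-17.1), np.float64(0.075), np.float64(0.055), np.float64(0.133), 87]
[np.float64(-1.8), np.float64(12.9), np.float64(-18.3), np.float64(0.075), np.float64(0.055), np.float64(0.133), 87]
[np.float64(0.9), np.float64(11.5), np.float64(-19.3), np.float64(0.075), np.float64(0.055), np.float64(0.133), 87]
[np.float64(3.4), np.float64(9.8), np.float64(-19.9), np.float64(0.075), np.float64(0.055), np.float64(0.133), 87]
[np.float64(5.6), np.float64(7.6), np.float64(-20.4), np.float64(0.075), np.float64(0.055), np.float64(0.133), 87]
  x 9
[np.float64(27.4), np.float64(-10.2), np.float64(40.3), np.float64(-0.0), np.float64(-0.0), np.float64(-0.0), 87]
  x 4
[np.float64(0.0), np.float64(0.0), np.float64(30.0), np.float64(0.0), np.float64(0.0), np.float64(0.0), 87]
  x 2
```

Call:
{"api": "send_rows", "payload": {"increments": [[0, 0, 2, 0, 0, 0, 255], [0, 0, 0, 0, 0, 0, 255], [0, 0, 0, 0, 0, 0, 170], [0, 0, 0, 0, 0, 0, 170], [0, 0, 0, 0, 0, 0, 170]]}}

```text
time_s: 6.12
ee_pos: [0.3847, -0.1151, 0.0024]
tool_rot: [-2.221, -2.221, 0.0]
force: [0.3, 0.5, 0.7]
gripper_width: 0.0316
grasp_force: 0.0
```

Call:
{"api": "send_rows", "payload": {"increments": [[0, 0, -40, 0, 0, 0, 150], [0, 0, -40, 0, 0, 0, 150], [0, 0, -40, 0, 0, 0, 120], [-15, 13, -11, 0.075, 0.055, 0.133, 87], [-13, 14, -12, 0.075, 0.055, 0.133, 87], [-10, 14, -14, 0.075, 0.055, 0.133, 87], [-7, 14, -16, 0.075, 0.055, 0.133, 87], [-4, 14, -17, 0.075, 0.055, 0.133, 87], [-2, 13, -18, 0.075, 0.055, 0.133, 87], [1, 12, -19, 0.075, 0.055, 0.133, 87], [3, 10, -20, 0.075, 0.055, 0.133, 87], [6, 8, -20, 0.075, 0.055, 0.133, 87]]}}

```text
time_s: 7.62
ee_pos: [0.5008, -0.2509, 0.2178]
tool_rot: [-2.333, -0.352, 0.15]
force: [0.3, 0.1, 0.6]
gripper_width: 0.0621
grasp_force: 0.0
```

Call:
{"api": "send_rows", "payload": {"increments": [[0, 0, 0, 0, 0, 0, 87], [0, 0, 0, 0, 0, 0, 87]]}}

```text
time_s: 7.88
ee_pos: [0.5003, -0.2499, 0.2175]
tool_rot: [-2.334, -0.361, 0.149]
force: [0.2, 0.4, 0.0]
gripper_width: 0.0615
grasp_force: 0.0
```

```bash
python3 - <<'E'
from h import *
from rig import observe
s=observe(); print(s["ee_pos"],s["tool_rot"],s["gripper_width"],np.round(s["joint_pos"],2),s["force"])
pre=np.array([.56075,-.0805,.1348]);T=lidT(np.radians(45))
rows(s["ee_pos"],s["tool_rot"],[(pre,T,4,87)])
E
```

```text
[ 0.50033655 -0.24985657  0.2174666 ] [-2.33414585 -0.36067292  0.14879695] 0.06152819536846243 [ 0.84  0.73 -0.31  1.34 -0.29  1.72 -0.68] [0.15072058 0.42309619 0.04128625]
[np.float64(27.2), np.float64(-10.7), np.float64(39.9), np.float64(0.0), np.float64(-0.0), np.float64(-0.0), 87]
  x 4
```

Pose tracks well. I'll move to the pre-pose and check it with the wrist camera.

Call:
{"api": "send_rows", "payload": {"increments": [[27, -10.5, 40, 0, 0, 0, 87], [27, -10.5, 40, 0, 0, 0, 87], [27, -10.5, 40, 0, 0, 0, 87], [27, -10.5, 40, 0, 0, 0, 87], [0, 0, 0, 0, 0, 0, 87], [0, 0, 0, 0, 0, 0, 87]]}}

```text
time_s: 8.62
ee_pos: [0.5604, -0.0819, 0.1346]
tool_rot: [-2.335, -0.36, 0.148]
force: [0.4, -0.5, 0.0]
gripper_width: 0.0622
grasp_force: 0.0
```

```bash
python3 - <<'E'
from h import *
from rig import observe, viewer
s=observe(); print(s["joint_pos"].round(2) if hasattr(s["joint_pos"],'round') else s["joint_pos"],s["ee_pos"],s["tool_rot"])
f=viewer.grab_frame("wrist"); cv2.imwrite("pics/w2.png",cv2.resize(f["color"][:,:,::-1],(800,600))); np.savez("pics/w2.npz",pos=s["ee_pos"],rv=s["tool_rot"],**f)
E
```

```text
[ 0.66  0.76 -0.38  1.51 -0.36  1.42 -0.8 ] [ 0.56039212 -0.08187225  0.13458808] [-2.33525481 -0.36027503  0.14843986]
```

View pics/w2.png

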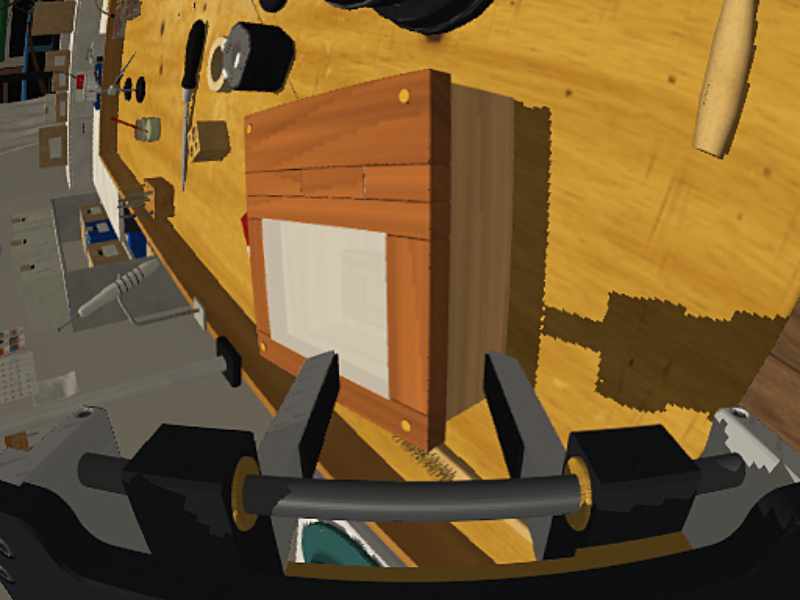

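The wrist view shows the lid's front edge face as the dark strip between columns 430 and 450. Its top corners are at (432,70) and (428,452). The fingers straddle it at columns 330 and 490.

```bash
python3 - <<'E'
from h import *
f=dict(np.load("pics/w2.npz")); c=lambda u,v,z:castw(f,(u*.64,v*.64),z,f["pos"],f["rv"])
for n,u,v,z in [("FRt",432,70,.102),("FLt",428,452,.102),("FRb",450,80,.086),("FLb",445,440,.086),("RR",247,117,.102)]:
    p=c(u,v,z); q=p-O; print(n,np.round(p*1000,1),"hood",np.round([q@X*1000,q@Y*1000],1))
th=np.radians(45); T=lidT(th); w=.062; d=T.apply([0,0,1]);yt=T.apply([0,1,0])
con=edge(0)+.012*d-w/2*yt; pre=con+.01*yt
print("advance");rows(f["pos"],f["rv"],[(pre,T,2,87)])
print("lift")
wp=[]
for ph in np.linspace(0,.785,13)[0:]:
    wp.append((edge(ph)+.012*d-w/2*yt,T,1,87))
rows(pre,T,wp)
E
```

```text
FRt [679.3 -25.1 102. ] hood [-110.4  -99.7]
FLt [491.2 -84.4 102. ] hood [-109.7   97.4]
FRb [676.5 -23.1  86. ] hood [-107.6  -97.7]
FLb [490.7 -83.1  86. ] hood [-108.3   97.6]
RR [620.3 157.9 102. ] hood [ 81.9 -99.2]
advance
[np.float64(0.3), np.float64(-0.5), np.float64(30.4), np.float64(0.001), np.float64(-0.001), np.float64(-0.001), 87]
[np.float64(0.3), np.float64(-0.5), np.float64(30.4), np.float64(0.001), np.float64(-0.001), np.float64(-0.001), 87]
  x 2
lift
[np.float64(-0.0), np.float64(-10.0), np.float64(0.0), np.float64(0.0), np.float64(0.0), np.float64(0.0), 87]
  x 1
[np.float64(0.0), np.float64(-9.5), np.float64(-8.9), np.float64(0.0), np.float64(-0.0), np.float64(0.0), 87]
  x 1
[np.float64(0.0), np.float64(-10.0), np.float64(-8.2), np.float64(0.0), np.float64(0.0), np.float64(-0.0), 87]
  x 1
[np.float64(0.0), np.float64(-10.5), np.float64(-7.5), np.float64(0.0), np.float64(0.0), np.float64(-0.0), 87]
  x 1
[np.float64(0.0), np.float64(-11.0), np.float64(-6.8), np.float64(0.0), np.float64(0.0), np.float64(-0.0), 87]
  x 1
[np.float64(-0.0), np.float64(-11.4), np.f
[... 197 characters left out ...]
.float64(0.0), np.float64(-12.1), np.float64(-4.6), np.float64(0.0), np.float64(0.0), np.float64(-0.0), 87]
  x 1
[np.float64(-0.0), np.float64(-12.4), np.float64(-3.8), np.float64(0.0), np.float64(0.0), np.float64(-0.0), 87]
  x 1
[np.float64(0.0), np.float64(-12.6), np.float64(-2.9), np.float64(0.0), np.float64(0.0), np.float64(-0.0), 87]
  x 1
[np.float64(0.0), np.float64(-12.8), np.float64(-2.1), np.float64(0.0), np.float64(0.0), np.float64(-0.0), 87]
  x 1
[np.float64(-0.0), np.float64(-12.9), np.float64(-1.3), np.float64(0.0), np.float64(0.0), np.float64(-0.0), 87]
  x 1
[np.float64(0.0), np.float64(-12.9), np.float64(-0.4), np.float64(0.0), np.float64(0.0), np.float64(-0.0), 87]
  x 1
```

Call:
{"api": "send_rows", "payload": {"increments": [[0, 0, 25, 0, 0, 0, 87], [0, 0, 25, 0, 0, 0, 87], [0, -1, 11, 0, 0, 0, 87], [0, 0, 0, 0, 0, 0, 87], [0, -10, 0, 0, 0, 0, 87], [0, -5, -3, 0, 0, 0, 87], [0, -5, -5, 0, 0, 0, 87]]}}

```text
time_s: 9.55
ee_pos: [0.5453, -0.0331, 0.1122]
tool_rot: [-2.337, -0.358, 0.147]
force: [1.0, -3.3, -3.1]
gripper_width: 0.0621
grasp_force: 2.4
```

Call:
{"api": "send_rows", "payload": {"increments": [[0, -10, -8, 0, 0, 0, 87], [0, -10.5, -7.5, 0, 0, 0, 87], [0, -11, -7, 0, 0, 0, 87], [0, -11.5, -6, 0, 0, 0, 87], [0, -12, -5, 0, 0, 0, 87], [0, -12, -4.5, 0, 0, 0, 87], [0, -12.5, -4, 0, 0, 0, 87], [0, -12.5, -3, 0, 0, 0, 87], [0, -13, -2, 0, 0, 0, 87], [0, -13, -1.5, 0, 0, 0, 87], [0, -13, -0.5, 0, 0, 0, 87], [0, 0, 0, 0, 0, 0, 87]]}}

```text
time_s: 11.05
ee_pos: [0.5274, 0.0244, 0.2395]
tool_rot: [-2.335, -0.36, 0.148]
force: [2.7, -1.0, -1.1]
gripper_width: 0.0617
grasp_force: 1.1
```

```bash
python3 - <<'E'
from h import *
from rig import observe
s=observe(); T=R.from_rotvec(s["tool_rot"]); w=s["gripper_width"]
p=s["ee_pos"]+T.apply([0,w/2,0]); q=p-H(90,30,86); print(s["ee_pos"],s["tool_rot"],"lower tip",q@X*1000,q@Z*1000,s["force"],s["grasp_force"],np.round(s["joint_pos"],2))
d=T.apply([0,0,1]); print("tilt",np.arcsin(-d[2]))
# pinch pose: at phi, TCP on midplane, 22 mm past the edge
ph=.785
wp=[(edge(ph,30,8)+.022*lidT(ph).apply([0,0,1]),lidT(ph),4,255)]
rows(s["ee_pos"],s["tool_rot"],wp)
wp2=[(edge(a,30,8)+.022*lidT(a).apply([0,0,1]),lidT(a),1,255) for a in np.linspace(ph,1.73,17)[1:]]
rows(wp[0][0],wp[0][1],wp2[:1]+wp2[-1:]) 
for k in (1,8,16):
  a=np.linspace(ph,1.73,17)[k]; print(a,wp2[k-1][0])
E
```

```text
[0.52736078 0.0243866  0.239471  ] [-2.33452524 -0.36020017  0.14822304] lower tip -128.8490042836719 131.69342844548055 [ 2.70104529 -1.02506435 -1.08587787] 1.0917570814490318 [ 0.61  0.53 -0.45  1.64 -0.46  1.43 -0.93]
tilt 0.7864336575797016
[np.float64(-0.0), np.float64(6.2), np.float64(2.1), np.float64(0.0), np.float64(-0.001), np.float64(-0.0), 255]
  x 4
[np.float64(0.0), np.float64(-10.4), np.float64(0.8), np.float64(-0.059), np.float64(-0.0), np.float64(-0.0), 255]
  x 1
[np.float64(-0.0), np.float64(-133.4), np.float64(70.9), np.float64(-0.886), np.float64(0.0), np.float64(0.0), 255]
  x 1
0.8440625 [0.52849128 0.02061002 0.22284899]
1.2575 [0.50893512 0.08189673 0.25589844]
1.73 [0.48387566 0.1604301  0.25850603]
```

Call:
{"api": "send_rows", "payload": {"increments": [[0, 6, 2, 0, 0, 0, 160], [0, 6, 2, 0, 0, 0, 190], [0, 6, 2, 0, 0, 0, 255], [0, 6, 2, 0, 0, 0, 255], [0, 0, 0, 0, 0, 0, 255], [0, 0, 0, 0, 0, 0, 255]], "squeeze": 15}}

```text
time_s: 11.8
ee_pos: [0.5306, 0.013, 0.216]
tool_rot: [-2.334, -0.359, 0.15]
force: [-1.1, 1.0, -5.6]
gripper_width: 0.0161
grasp_force: 15.0
```

Call:
{"api": "send_rows", "payload": {"increments": [[0, -14, 1.2, -0.079, 0, 0, 255], [0, -14, 1.2, -0.079, 0, 0, 255], [0, -14, 1.2, -0.079, 0, 0, 255], [0, -14, 1.2, -0.079, 0, 0, 255], [0, -14, 1.2, -0.079, 0, 0, 255], [0, -14, 1.2, -0.079, 0, 0, 255]]}}

```text
time_s: 12.55
ee_pos: [0.5079, 0.0831, 0.2563]
tool_rot: [-2.803, -0.431, 0.069]
force: [-2.0, 2.2, -16.4]
gripper_width: 0.0161
grasp_force: 15.0
```

```bash
cat > st.py <<'E'
from h import *
from rig import observe
s=observe(); d=R.from_rotvec(s["tool_rot"]).apply([0,0,1]); q=s["ee_pos"]-H(90,0,86)
x,z=q@X*1000,q@Z*1000
print(s["time_s"],"tcp",np.round(s["ee_pos"],4),"tilt",round(np.arctan2(-d@Z,d@X),3),"rel hinge r",round(np.hypot(x,z),1),"ang",round(np.arctan2(z,-x)-8/np.hypot(x,z),3),"y",q@Y*1000,"F",np.round(s["force"],1),"M",np.round(s["ft_torque"],2),"w",s["gripper_width"],"g",s["grasp_force"],np.round(s["joint_pos"],2))
E
python3 st.py
```

```text
12.55 tcp [0.5079 0.0831 0.2563] tilt 1.263 rel hinge r 176.2 ang 1.266 y 30.671493601048645 F [ -2.    2.2 -16.4] M [-1.07 -0.12  0.09] w 0.016106640386853728 g 14.980353266000748 [ 0.35  0.26 -0.45  1.78 -0.2   1.21 -1.28]
```

Call:
{"api": "send_rows", "payload": {"increments": [[0, -14, 2, -0.079, 0, 0, 255], [0, -14, 1.5, -0.079, 0, 0, 255], [0, -14, 1.5, -0.079, 0, 0, 255], [0, -14, 1.2, -0.079, 0, 0, 255], [0, -14, 1.2, -0.079, 0, 0, 255], [0, 0, 0, 0, 0, 0, 255]]}}

```text
time_s: 13.3
ee_pos: [0.4862, 0.1517, 0.2599]
tool_rot: [3.02, 0.471, 0.018]
force: [-9.5, -4.0, 12.2]
gripper_width: 0.0161
grasp_force: 15.1
```

```bash
python3 st.py
```

```text
13.3 tcp [0.4862 0.1517 0.2599] tilt 1.656 rel hinge r 176.0 ang 1.678 y 30.45238434115581 F [-9.5 -4.  12.2] M [-1.    2.27 -0.21] w 0.0161431819417221 g 15.092747211456299 [ 0.03  0.19 -0.51  1.82  0.19  1.18 -1.81]
```

Call:
{"api": "send_rows", "payload": {"increments": [[0, -10, 1, -0.06, 0, 0, 255], [0, 0, 0, 0, 0, 0, 255], [0, 0, 0, 0, 0, 0, 110], [0, 0, 0, 0, 0, 0, 110], [0, 0, 0, 0, 0, 0, 110], [0, 0, -15, 0, 0, 0, 110], [0, 0, -30, 0, 0, 0, 110], [0, 0, -40, 0, 0, 0, 110], [0, 0, -20, 0, 0, 0, 110], [0, 0, 0, 0, 0, 0, 110]]}}

```text
time_s: 14.55
ee_pos: [0.4808, 0.1738, 0.3637]
tool_rot: [2.965, 0.455, 0.037]
force: [-0.3, 0.5, -0.7]
gripper_width: 0.0534
grasp_force: 0.0
```

```bash
python3 st.py; python3 - <<'E'
from h import *
from rig import observe,viewer
f=dict(np.load("pics/top0.npz"))
for p,z in [((445,197),0),((470,165),.19),((482,155),.1)]:
    q=cast(f,(p[0]*.64,p[1]*.64),z); print(np.round(q,3),np.round([(q-O)@X,(q-O)@Y],3))
f=viewer.grab_frame("side"); cv2.imwrite("pics/s3.png",cv2.resize(f["color"][:,:,::-1][60:260,160:380],None,fx=3,fy=3,interpolation=cv2.INTER_CUBIC)); np.savez("pics/side3.npz",**f)
for ph in (1.70,1.75,1.8): print(ph,[((proj(f,edge(ph,y,n))-[160,60])*3).round() for y,n in ((100,16),(-100,16),(100,0))])
s=observe(); a=np.radians(30); T=tool(np.sin(a)*X-np.cos(a)*Z,X)
q=H(-20,-45,250)
rows(s["ee_pos"],s["tool_rot"],[(H(10,-10,260),T,9,146)])
E
```

```text
14.55 tcp [0.4808 0.1738 0.3637] tilt 1.715 rel hinge r 282.1 ang 1.719 y 28.88780416209368 F [-0.3  0.5 -0.7] M [0.15 0.08 0.01] w 0.053425107453964636 g 0.0 [-0.02  0.13 -0.53  1.65  0.21  1.41 -1.85]
[0.713 0.085 0.   ] [-0.016 -0.166]
[0.705 0.062 0.19 ] [-0.035 -0.151]
[0.754 0.031 0.1  ] [-0.08  -0.188]
1.7 [array([450., 181.]), array([204., 157.]), array([453., 171.])]
1.75 [array([449., 188.]), array([201., 163.]), array([451., 177.])]
1.8 [array([447., 196.]), array([198., 171.]), array([450., 184.])]
[np.float64(4.4), np.float64(12.5), np.float64(13.3), np.float64(0.058), np.float64(0.058), np.float64(-0.168), 146]
[np.float64(1.4), np.float64(13.8), np.float64(12.7), np.float64(0.058), np.float64(0.058), np.float64(-0.168), 146]
[np.float64(-1.7), np.float64(14.5), np.float64(11.9), np.float64(0.058), np.float64(0.058), np.float64(-0.168), 146]
[np.float64(-4.8), np.float64(14.6), np.float64(10.8), np.float64(0.058), np.float64(0.058), np.float64(-0.168), 146]
[np.float64(-7.8), np.float64(14.2), np.float64(9.6), np.float64(0.058), np.float64(0.058), np.float64(-0.168), 146]
[np.float64(-10.6), np.float64(13.1), np.float64(8.3), np.float64(0.058), np.float64(0.058), np.float64(-0.168), 146]
[np.float64(-13.1), np.float64(11.6), np.float64(6.9), np.float64(0.058), np.float64(0.058), np.float64(-0.168), 146]
[np.float64(-15.3), np.float64(9.6), np.float64(5.5), np.float64(0.058), np.float64(0.058), np.float64(-0.168), 146]
[np.float64(-16.9), np.float64(7.1), np.float64(4.0), np.float64(0.058), np.float64(0.058), np.float64(-0.168), 146]
  x 9
```

View pics/s3.png

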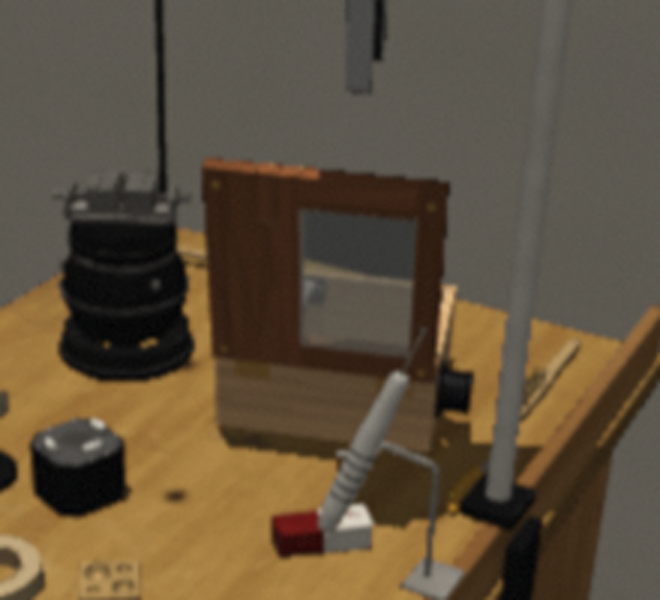

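The lid leans back with its top edge at about (204,162)–(449,186), which matches 1.75 rad. It stands by itself, and the brush lies flat on the bench at (550,380). Next is the rod.

```bash
cat >> h.py <<'E'
_a,_b=np.radians(30),.2
TR=tool(np.sin(_a)*X-np.cos(_a)*(np.cos(_b)*Z+np.sin(_b)*Y),X)
def rod(p,l=100): return H(-73+l*np.cos(p),-45,76+l*np.sin(p))
E
python3 - <<'E'
from h import *
from rig import observe
s=observe()
rows(s["ee_pos"],s["tool_rot"],[(H(-10,-20,300),TR,10,146)])
E
```

```text
[np.float64(5.0), np.float64(13.8), np.float64(8.3), np.float64(0.037), np.float64(0.068), np.float64(-0.154), 146]
[np.float64(2.2), np.float64(14.7), np.float64(8.0), np.float64(0.037), np.float64(0.068), np.float64(-0.154), 146]
[np.float64(-0.6), np.float64(15.1), np.float64(7.5), np.float64(0.037), np.float64(0.068), np.float64(-0.154), 146]
[np.float64(-3.4), np.float64(15.1), np.float64(6.8), np.float64(0.037), np.float64(0.068), np.float64(-0.154), 146]
[np.float64(-6.2), np.float64(14.6), np.float64(6.0), np.float64(0.037), np.float64(0.068), np.float64(-0.154), 146]
[np.float64(-8.7), np.float64(13.6), np.float64(4.9), np.float64(0.037), np.float64(0.068), np.float64(-0.154), 146]
[np.float64(-11.0), np.float64(12.2), np.float64(3.8), np.float64(0.037), np.float64(0.068), np.float64(-0.154), 146]
[np.float64(-13.0), np.float64(10.5), np.float64(2.6), np.float64(0.037), np.float64(0.068), np.float64(-0.154), 146]
[np.float64(-14.6), np.float64(8.4), np.float64(1.3), np.float64(0.037), np.float64(0.068), np.float64(-0.154), 146]
[np.float64(-15.8), np.float64(6.1), np.float64(-0.0), np.float64(0.037), np.float64(0.068), np.float64(-0.154), 146]
  x 10
```

Call:
{"api": "send_rows", "payload": {"increments": [[5, 14, 8, 0.037, 0.068, -0.154, 146], [2, 15, 8, 0.037, 0.068, -0.154, 146], [-1, 15, 7.5, 0.037, 0.068, -0.154, 146], [-3, 15, 7, 0.037, 0.068, -0.154, 146], [-6, 15, 6, 0.037, 0.068, -0.154, 146], [-9, 14, 5, 0.037, 0.068, -0.154, 146], [-11, 12, 4, 0.037, 0.068, -0.154, 146], [-13, 10, 3, 0.037, 0.068, -0.154, 146], [-15, 8, 1, 0.037, 0.068, -0.154, 146], [-16, 6, 0, 0.037, 0.068, -0.154, 146], [0, 0, 0, 0, 0, 0, 146], [0, 0, 0, 0, 0, 0, 146]]}}

```text
time_s: 16.1
ee_pos: [0.5674, 0.0464, 0.2994]
tool_rot: [-1.615, -2.246, -0.647]
force: [-0.2, -0.1, 1.1]
gripper_width: 0.0402
grasp_force: 0.0
```

```bash
python3 st.py; python3 - <<'E'
from h import *
from rig import observe, viewer
s=observe()
f=viewer.grab_frame("wrist"); cv2.imwrite("pics/w4.png",cv2.resize(f["color"][:,:,::-1],(800,600))); np.savez("pics/w4.npz",pos=s["ee_pos"],rv=s["tool_rot"],**f)
d=TR.apply([0,0,1])
g=rod(0)+.014*d
rows(s["ee_pos"],s["tool_rot"],[(g-.07*d,TR,4,146),(g,TR,3,146)])
E
```

```text
16.1 tcp [0.5674 0.0464 0.2994] tilt 1.05 rel hinge r 234.9 ang 1.105 y -14.885320770146777 F [-0.2 -0.1  1.1] M [-0.49 -0.12  0.02] w 0.04021976338000184 g 0.0 [ 0.49  0.31 -0.4   1.68 -0.45  1.25  0.59]
[np.float64(-20.2), np.float64(-3.1), np.float64(39.3), np.float64(0.001), np.float64(0.003), np.float64(-0.009), 146]
[np.float64(-20.3), np.float64(-3.2), np.float64(39.3), np.float64(0.001), np.float64(0.003), np.float64(-0.009), 146]
[np.float64(-20.3), np.float64(-3.4), np.float64(39.2), np.float64(0.001), np.float64(0.003), np.float64(-0.009), 146]
[np.float64(-20.4), np.float64(-3.6), np.float64(39.1), np.float64(0.001), np.float64(0.003), np.float64(-0.009), 146]
  x 4
[np.float64(0.0), np.float64(-0.0), np.float64(23.3), np.float64(0.0), np.float64(0.0), np.float64(-0.0), 146]
  x 3
```

View pics/w4.png

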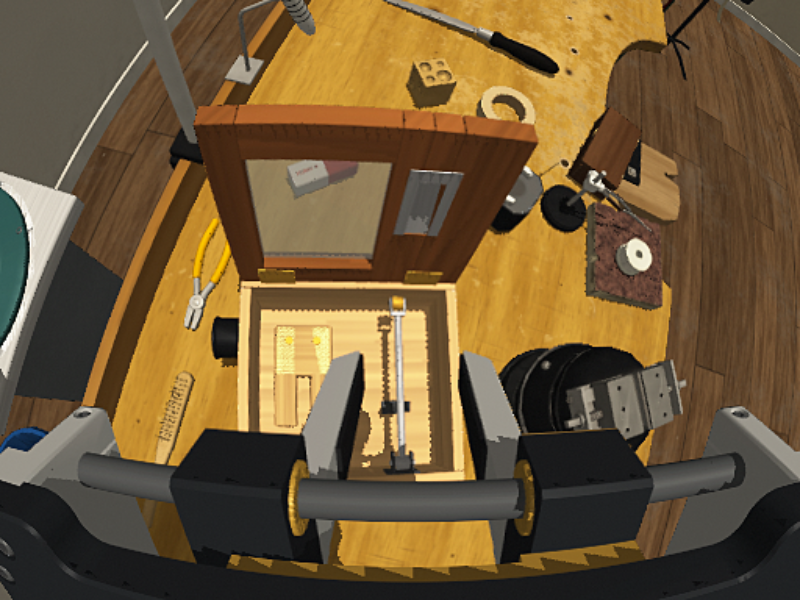

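The wrist view looks into the open hood. The rod runs from its pivot at (401,455) past the clip at (397,408) to the roller at (398,303). I'll check that against the model.

```bash
python3 - <<'E'
from h import *
f=dict(np.load("pics/w4.npz")); c=lambda u,v,z:castw(f,(u*.64,v*.64),z,f["pos"],f["rv"])
for n,u,v,z in [("roller",398,303,.078),("pivot",401,455,.076),("mid",400,360,.078),("lidL",197,108,.283),("lidR",536,126,.283)]:
    q=c(u,v,z)-O; print(n,np.round([q@X*1000,q@Y*1000],1))
E
```

```text
roller [ 72.4 -47.4]
pivot [-67.2 -46.1]
mid [ 19.3 -47.6]
lidL [134.   96.7]
lidR [134.7 -99.9]
```

Call:
{"api": "send_rows", "payload": {"increments": [[-20, -3, 39, 0, 0.003, -0.009, 146], [-20, -3, 39, 0, 0.003, -0.009, 146], [-20, -3, 39, 0, 0.003, -0.009, 146], [-20.5, -2.5, 39, 0, 0.003, -0.009, 146], [0, 0, 24, 0, 0, 0, 146], [0, 0, 24, 0, 0, 0, 146], [0, 0, 22, 0, 0, 0, 146], [0, 0, 0, 0, 0, 0, 146], [0, 0, 0, 0, 0, 0, 146]]}}

```text
time_s: 17.27
ee_pos: [0.5883, 0.0967, 0.0671]
tool_rot: [-1.568, -2.274, -0.665]
force: [0.0, -0.0, 0.1]
gripper_width: 0.0403
grasp_force: 0.0
```

```bash
python3 st.py; python3 - <<'E'
from h import *
from rig import observe
s=observe(); d=TR.apply([0,0,1])
g=rod(0)+.014*d+.0015*TR.apply([0,1,0]); print("err tool mm",TR.inv().apply(g-s["ee_pos"])*1000)
rows(s["ee_pos"],TR,[(s["ee_pos"]+rod(p)-rod(p-.08),TR,1,255) for p in np.arange(.08,.81,.08)])
E
```

```text
17.275 tcp [0.5883 0.0967 0.0671] tilt 1.038 rel hinge r 59.7 ang -0.456 y -50.07669241759728 F [ 0.  -0.   0.1] M [-0.53 -0.08 -0.  ] w 0.04030670382663389 g 0.0 [ 0.4   0.63 -0.42  1.82 -0.45  0.8   0.75]
err tool mm [-0.63426924 -1.7053494   2.40078514]
[np.float64(3.6), np.float64(1.6), np.float64(-6.9), np.float64(0.0), np.float64(0.0), np.float64(0.0), 255]
  x 1
[np.float64(-0.6), np.float64(-0.0), np.float64(-0.3), np.float64(0.0), np.float64(0.0), np.float64(0.0), 255]
  x 1
[np.float64(-0.6), np.float64(-0.0), np.float64(-0.2), np.float64(0.0), np.float64(0.0), np.float64(0.0), 255]
  x 1
[np.float64(-0.6), np.float64(-0.0), np.float64(-0.2), np.float64(0.0), np.float64(0.0), np.float64(0.0), 255]
  x 1
[np.float64(-0.6), np.float64(-0.0), np.float64(-0.1), np.float64(0.0), np.float64(0.0), np.float64(0.0), 255]
  x 1
[np.float64(-0.6), np.float64(-0.0), np.float64(-0.1), np.float64(0.0), np.float64(0.0), np.float64(0.0), 255]
  x 1
[np.float64(-0.6), np.float64(-0.1), np.float64(-0.0), np.float64(0.0), np.float64(0.0), np.float64(0.0), 255]
  x 1
[np.float64(-0.6), np.float64(-0.1), np.float64(0.0), np.float64(0.0), np.float64(0.0), np.float64(0.0), 255]
  x 1
[np.float64(-0.6), np.float64(-0.1), np.float64(0.1), np.float64(0.0), np.float64(0.0), np.float64(0.0), 255]
  x 1
[np.float64(-0.6), np.float64(-0.1), np.float64(0.1), np.float64(0.0), np.float64(0.0), np.float64(0.0), 255]
  x 1
```

Call:
{"api": "send_rows", "payload": {"increments": [[0, -1.5, 2, 0, 0, 0, 180], [0, 0, 0, 0, 0, 0, 255], [0, 0, 0, 0, 0, 0, 255], [0, 0, 0, 0, 0, 0, 255], [0, 0, 0, 0, 0, 0, 255]], "squeeze": 15}}

```text
time_s: 17.9
ee_pos: [0.5865, 0.0974, 0.0641]
tool_rot: [-1.568, -2.273, -0.665]
force: [-1.2, -1.5, 1.7]
gripper_width: 0.0062
grasp_force: 15.0
```

Call:
{"api": "send_rows", "payload": {"increments": [[3.6, 1.6, -6.9, 0, 0, 0, 255], [3, 1.6, -7.2, 0, 0, 0, 255], [2.4, 1.6, -7.4, 0, 0, 0, 255], [1.8, 1.5, -7.6, 0, 0, 0, 255], [1.2, 1.5, -7.7, 0, 0, 0, 255], [0.6, 1.5, -7.8, 0, 0, 0, 255]]}}

```text
time_s: 18.65
ee_pos: [0.5898, 0.0866, 0.1104]
tool_rot: [-1.567, -2.273, -0.665]
force: [-4.2, 0.4, -2.2]
gripper_width: 0.0067
grasp_force: 15.1
```

```bash
python3 st.py
```

```text
18.65 tcp [0.5898 0.0866 0.1104] tilt 1.037 rel hinge r 71.1 ang 0.238 y -48.49571014369709 F [-4.2  0.4 -2.2] M [-0.64  0.79  0.32] w 0.006715941483365118 g 15.068772286176682 [ 0.42  0.57 -0.41  1.8  -0.45  0.88  0.72]
```

Call:
{"api": "send_rows", "payload": {"increments": [[0, 1, -7.8, 0, 0, 0, 255], [-0.6, 1, -7.8, 0, 0, 0, 255], [-1.2, 1, -7.7, 0, 0, 0, 255], [-1.8, 1, -7.6, 0, 0, 0, 255], [0, 0, 0, 0, 0, 0, 255]]}}

```text
time_s: 19.27
ee_pos: [0.5953, 0.0682, 0.1358]
tool_rot: [-1.569, -2.273, -0.666]
force: [4.2, 3.0, -0.5]
gripper_width: 0.0074
grasp_force: 15.1
```

```bash
python3 st.py; python3 - <<'E'
from h import *
from rig import observe
s=observe(); p=s["ee_pos"]-.014*R.from_rotvec(s["tool_rot"]).apply([0,0,1])-H(-73,-45,76); print("rod angle",np.arctan2(p@Z,p@X),np.hypot(p@Z,p@X))
E
```

```text
19.275 tcp [0.5953 0.0682 0.1358] tilt 1.038 rel hinge r 99.3 ang 0.445 y -48.1088648856608 F [ 4.2  3.  -0.5] M [ 0.16 -0.74 -0.68] w 0.0073567721376630235 g 15.104543566703796 [ 0.44  0.54 -0.4   1.77 -0.44  0.95  0.72]
rod angle 0.7968108776911138 0.10024264638483349
```

Call:
{"api": "send_rows", "payload": {"increments": [[0, 0, 0, 0, 0, 0, 160], [0, 0, 0, 0, 0, 0, 150], [0, 0, 0, 0, 0, 0, 150], [0, 0, -15, 0, 0, 0, 150], [0, 0, -30, 0, 0, 0, 150], [0, 0, -45, 0, 0, 0, 150], [10, 0, -50, 0, 0, 0, 110], [10, 0, -30, 0, 0, 0, 110], [0, 0, 0, 0, 0, 0, 110]]}}

```text
time_s: 20.4
ee_pos: [0.5855, -0.0071, 0.292]
tool_rot: [-1.571, -2.276, -0.667]
force: [-0.4, -0.0, -0.2]
gripper_width: 0.0533
grasp_force: 0.0
```

```bash
python3 st.py; python3 - <<'E'
from h import *
from rig import observe, viewer
s=observe()
f=viewer.grab_frame("wrist"); cv2.imwrite("pics/w5.png",f["color"][:,:,::-1]); np.savez("pics/w5.npz",pos=s["ee_pos"],rv=s["tool_rot"],**f)
def projw(p):
    T=f["tool_from_camera"]; q=R.from_rotvec(s["tool_rot"]).inv().apply(p-s["ee_pos"]); q=T[:3,:3].T@(q-T[:3,3]); th=np.arctan2(np.hypot(q[0],q[1]),q[2]); u=q[:2]/np.hypot(q[0],q[1])*th*f["intrinsics"][0,0]; return u+f["intrinsics"][:2,2]
pr=[projw(rod(a,147)) for a in (0,.7,.8,.9)]; print(np.round(pr,1))
x,y=pr[2].astype(int); hsv=cv2.cvtColor(f["color"],cv2.COLOR_RGB2HSV)
c=f["color"][y-45:y+45,x-60:x+60,::-1]; cv2.imwrite("pics/w5c.png",cv2.resize(c,None,fx=6,fy=6,interpolation=cv2.INTER_CUBIC)); print(x-60,y-45)
a=1.75; T=lidT(a); d=T.apply([0,0,1])
rows(s["ee_pos"],s["tool_rot"],[(edge(a,30,8)-.07*d,T,11,110)])
E
```

```text
20.4 tcp [ 0.5855 -0.0071  0.292 ] tilt 1.04 rel hinge r 257.6 ang 0.896 y -15.927238447856734 F [-0.4 -0.  -0.2] M [-0.47 -0.14 -0.01] w 0.05334704479089085 g 0.0 [ 0.54  0.38 -0.38  1.61 -0.43  1.3   0.69]
[[251.7 156. ]
 [265.4 155.6]
 [267.5 160.7]
 [269.6 167.4]]
207 115
[np.float64(19.5), np.float64(-3.1), np.float64(4.4), np.float64(-0.035), np.float64(-0.065), np.float64(0.139), 110]
[np.float64(19.1), np.float64(-5.9), np.float64(3.0), np.float64(-0.035), np.float64(-0.065), np.float64(0.139), 110]
[np.float64(18.3), np.float64(-8.6), np.float64(1.6), np.float64(-0.035), np.float64(-0.065), np.float64(0.139), 110]
[np.float64(16.9), np.float64(-11.0), np.float64(0.1), np.float64(-0.035), np.float64(-0.065), np.float64(0.139), 110]
[np.float64(15.2), np.float64(-13.3), np.float64(-1.4), np.float64(-0.035), np.float64(-0.065), np.float64(0.139), 110]
[np.float64(13.1), np.float64(-15.2), np.float64(-2.8), np.float64(-0.035), np.float64(-0.065), np.float64(0.139), 110]
[np.float64(10.7), np.float64(-16.7), np.float64(-4.1), np.float64(-0.035), np.float64(-0.065), np.float64(0.139), 110]
[np.float64(7.9), np.float64(-17.8), np.float64(-5.4), np.float64(-0.035), np.float64(-0.065), np.float64(0.139), 110]
[np.float64(5.0), np.float64(-18.5), np.float64(-6.4), np.float64(-0.035), np.float64(-0.065), np.float64(0.139), 110]
[np.float64(2.0), np.float64(-18.8), np.float64(-7.3), np.float64(-0.035), np.float64(-0.065), np.float64(0.139), 110]
[np.float64(-1.1), np.float64(-18.6), np.float64(-8.0), np.float64(-0.035), np.float64(-0.065), np.float64(0.139), 110]
  x 11
```

View pics/w5c.png

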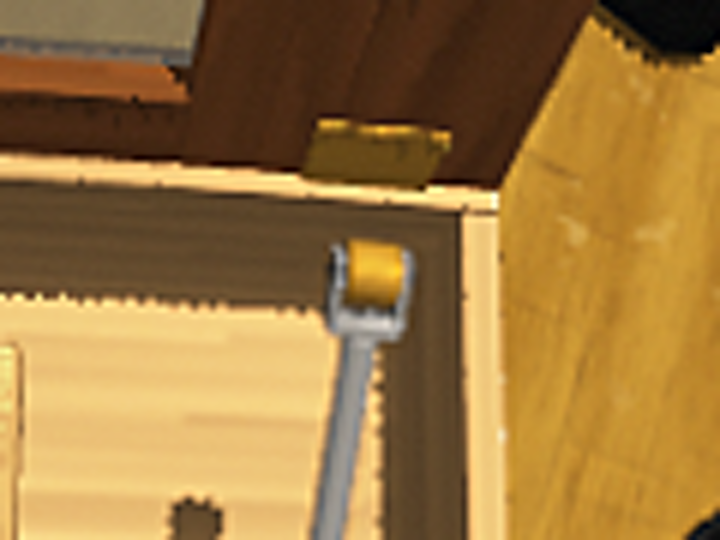

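The crop shows the roller at (376,273), full-frame (269.7,160.5). That matches a rod angle of 0.80. Now back to the lid's edge.

Call:
{"api": "send_rows", "payload": {"increments": [[19.5, -3, 2, -0.035, -0.065, 0.139, 110], [19, -6, 1, -0.035, -0.065, 0.139, 110], [18, -9, 0, -0.035, -0.065, 0.139, 110], [17, -11, 0, -0.035, -0.065, 0.139, 110], [15, -13, -1.5, -0.035, -0.065, 0.139, 110], [13, -15, -3, -0.035, -0.065, 0.139, 110], [11, -17, -4, -0.035, -0.065, 0.139, 110], [8, -18, -5, -0.035, -0.065, 0.139, 110], [5, -18.5, -6, -0.035, -0.065, 0.139, 110], [2, -19, -7, -0.035, -0.065, 0.139, 110], [-1, -18.5, -8, -0.035, -0.065, 0.139, 110], [0, 0, 0, 0, 0, 0, 110]]}}

```text
time_s: 21.95
ee_pos: [0.4758, 0.1772, 0.3489]
tool_rot: [2.93, 0.485, 0.036]
force: [-0.1, 0.2, 0.2]
gripper_width: 0.0533
grasp_force: 0.0
```

```bash
python3 st.py; python3 - <<'E'
from h import *
from rig import observe
s=observe()
a=1.74; T=lidT(a); d=T.apply([0,0,1])
rows(s["ee_pos"],s["tool_rot"],[(edge(a,30,8)-.04*d,T,3,110),(edge(a,30,8)+.022*d,T,3,110)])
E
```

```text
21.95 tcp [0.4758 0.1772 0.3489] tilt 1.744 rel hinge r 268.4 ang 1.744 y 32.56796147143803 F [-0.1  0.2  0.2] M [0.16 0.09 0.04] w 0.05331822243978896 g 0.0 [-0.05  0.14 -0.53  1.68  0.24  1.39 -1.87]
[np.float64(0.9), np.float64(0.4), np.float64(10.1), np.float64(0.001), np.float64(0.0), np.float64(0.006), 110]
[np.float64(0.9), np.float64(0.4), np.float64(10.1), np.float64(0.001), np.float64(0.0), np.float64(0.006), 110]
[np.float64(0.9), np.float64(0.4), np.float64(10.1), np.float64(0.001), np.float64(0.0), np.float64(0.006), 110]
  x 3
[np.float64(-0.0), np.float64(0.0), np.float64(20.7), np.float64(0.0), np.float64(-0.0), np.float64(0.0), 110]
  x 3
```

Call:
{"api": "send_rows", "payload": {"increments": [[0.9, 0.4, 10, 0, 0, 0.006, 110], [0.9, 0.4, 15, 0, 0, 0.006, 110], [0.9, 0.4, 25, 0, 0, 0.006, 110], [0, 0, 25, 0, 0, 0, 110], [0, 0, 17, 0, 0, 0, 110], [0, 0, 0, 0, 0, 0, 110], [0, 0, 0, 0, 0, 0, 255], [0, 0, 0, 0, 0, 0, 255], [0, 0, 0, 0, 0, 0, 255], [0, 0, 0, 0, 0, 0, 255]], "squeeze": 20}}

```text
time_s: 23.2
ee_pos: [0.4843, 0.1601, 0.2596]
tool_rot: [2.935, 0.456, 0.042]
force: [-0.4, 1.0, 1.6]
gripper_width: 0.0165
grasp_force: 0.5
```

```bash
python3 st.py; python3 - <<'E'
from h import *
P=lambda a:(edge(a,30,8)+.022*lidT(a).apply([0,0,1]),lidT(a))
for st in (.06,.03):
  p,T=P(1.74); rows(p,T,[(*P(1.74-st),1,255)])
E
```

```text
23.2 tcp [0.4843 0.1601 0.2596] tilt 1.745 rel hinge r 177.1 ang 1.727 y 29.655531407341627 F [-0.4  1.   1.6] M [0.37 0.2  0.02] w 0.01648472862854689 g 0.5322741530835629 [-0.04  0.2  -0.51  1.81  0.29  1.2  -1.92]
[np.float64(0.0), np.float64(10.6), np.float64(-0.2), np.float64(0.06), np.float64(0.0), np.float64(-0.0), 255]
  x 1
[np.float64(0.0), np.float64(5.3), np.float64(-0.2), np.float64(0.03), np.float64(0.0), np.float64(0.0), 255]
  x 1
```

Call:
{"api": "send_rows", "payload": {"increments": [[0, 0, 0, 0, 0, 0, 255], [0, 6, 0, 0.034, 0, 0, 255], [0, 10.6, -0.2, 0.06, 0, 0, 255], [0, 10.6, -0.2, 0.06, 0, 0, 255], [0, 10.6, -0.2, 0.06, 0, 0, 255], [0, 10.6, -0.2, 0.06, 0, 0, 255], [0, 10.6, -0.2, 0.06, 0, 0, 255], [0, 10.6, -0.2, 0.06, 0, 0, 255], [0, 10.6, -0.2, 0.06, 0, 0, 255], [0, 10.6, -0.2, 0.06, 0, 0, 255]]}}

```text
time_s: 24.45
ee_pos: [0.5115, 0.0748, 0.2549]
tool_rot: [-2.768, -0.431, 0.073]
force: [7.5, 11.5, -25.4]
gripper_width: 0.0159
grasp_force: 19.9
```

```bash
python3 st.py
```

```text
24.45 tcp [0.5115 0.0748 0.2549] tilt 1.228 rel hinge r 177.3 ang 1.215 y 29.741564640977295 F [  7.5  11.5 -25.4] M [ 0.68 -2.36 -0.83] w 0.01586432143396462 g 19.921652376651764 [ 0.36  0.27 -0.43  1.77 -0.23  1.22 -1.23]
```

Call:
{"api": "send_rows", "payload": {"increments": [[0, 5.3, 0.8, 0.03, 0, 0, 255], [0, 5.3, 0.6, 0.03, 0, 0, 255], [0, 5.3, 0.4, 0.03, 0, 0, 255], [0, 5.3, 0, 0.03, 0, 0, 255], [0, 5.3, 0, 0.03, 0, 0, 255], [0, 0, 0, 0, 0, 0, 255]]}}

```text
time_s: 25.2
ee_pos: [0.5194, 0.0505, 0.2442]
tool_rot: [-2.623, -0.405, 0.099]
force: [0.7, -2.4, 7.3]
gripper_width: 0.0162
grasp_force: 20.1
```

```bash
python3 st.py
```

```text
25.2 tcp [0.5194 0.0505 0.2442] tilt 1.08 rel hinge r 177.2 ang 1.059 y 29.589811926244995 F [ 0.7 -2.4  7.3] M [ 0.34 -0.06 -0.02] w 0.016210314290556013 g 20.14566332101822 [ 0.45  0.36 -0.42  1.73 -0.33  1.27 -1.09]
```

Call:
{"api": "send_rows", "payload": {"increments": [[0, 3.5, 0, 0.02, 0, 0, 255], [0, 3.5, 0, 0.02, 0, 0, 255], [0, 3.5, 0, 0.02, 0, 0, 255], [0, 3.5, 0, 0.02, 0, 0, 255], [0, 0, 0, 0, 0, 0, 255]]}}

```text
time_s: 25.82
ee_pos: [0.5231, 0.0389, 0.2375]
tool_rot: [-2.545, -0.394, 0.113]
force: [0.6, -4.7, 9.2]
gripper_width: 0.0161
grasp_force: 20.1
```

```bash
python3 st.py
```

```text
25.825 tcp [0.5231 0.0389 0.2375] tilt 1.001 rel hinge r 177.2 ang 0.98 y 29.59260673327938 F [ 0.6 -4.7  9.2] M [0.13 0.07 0.  ] w 0.016106433014461432 g 20.133284032344818 [ 0.5   0.41 -0.42  1.71 -0.37  1.31 -1.03]
```

Call:
{"api": "send_rows", "payload": {"increments": [[0, 3.5, -0.5, 0.02, 0, 0, 255], [0, 3.5, -0.3, 0.02, 0, 0, 255], [0, 3.5, 0, 0.02, 0, 0, 255], [0, 0, 0, 0, 0, 0, 255], [0, 0, 0, 0, 0, 0, 255]]}}

```text
time_s: 26.45
ee_pos: [0.5256, 0.0307, 0.2319]
tool_rot: [-2.486, -0.385, 0.123]
force: [3.8, -2.5, 5.3]
gripper_width: 0.0161
grasp_force: 20.1
```

```bash
python3 st.py
```

```text
26.45 tcp [0.5256 0.0307 0.2319] tilt 0.94 rel hinge r 177.1 ang 0.923 y 29.641265816610606 F [ 3.8 -2.5  5.3] M [ 0.11 -0.6  -0.36] w 0.016078488866674963 g 20.078426599502563 [ 0.53  0.45 -0.41  1.69 -0.4   1.34 -0.98]
```

Call:
{"api": "send_rows", "payload": {"increments": [[0, 2, 0, 0.011, 0, 0, 255], [0, 2, 0, 0.011, 0, 0, 255], [0, 0, 0, 0, 0, 0, 255], [0, 0, 0, 0, 0, 0, 255]]}}

```text
time_s: 26.95
ee_pos: [0.5267, 0.0276, 0.2296]
tool_rot: [-2.464, -0.382, 0.127]
force: [4.2, -3.2, 6.2]
gripper_width: 0.0164
grasp_force: 20.1
```

```bash
python3 st.py
```

```text
26.95 tcp [0.5267 0.0276 0.2296] tilt 0.918 rel hinge r 177.2 ang 0.9 y 29.614614658762918 F [ 4.2 -3.2  6.2] M [ 0.14 -0.58 -0.39] w 0.01639526456296552 g 20.09246975183487 [ 0.54  0.47 -0.41  1.68 -0.41  1.35 -0.97]
```

Call:
{"api": "send_rows", "payload": {"increments": [[0, 2, 0, 0.011, 0, 0, 255], [0, 2, 0, 0.011, 0, 0, 255], [0, 0, 0, 0, 0, 0, 255], [0, 0, 0, 0, 0, 0, 255]]}}

```text
time_s: 27.45
ee_pos: [0.5272, 0.0261, 0.2284]
tool_rot: [-2.44, -0.381, 0.131]
force: [-1.8, 1.2, 18.5]
gripper_width: 0.016
grasp_force: 20.0
```

```bash
python3 st.py; python3 - <<'E'
from h import *
from rig import observe
s=observe(); T=R.from_rotvec(s["tool_rot"]); print("F tool",T.inv().apply(s["force"]))
E
```

```text
27.45 tcp [0.5272 0.0261 0.2284] tilt 0.894 rel hinge r 177.1 ang 0.888 y 29.565352372082955 F [-1.8  1.2 18.5] M [2.66 0.99 0.18] w 0.016026761457553523 g 20.022494941949844 [ 0.55  0.48 -0.42  1.68 -0.42  1.36 -0.96]
F tool [ -1.30776079 -12.93115702 -13.37636508]
```

Firm contact at lid ≈0.89–0.90, so the roller appears to be home. I'll relieve the press, open and withdraw.

Call:
{"api": "send_rows", "payload": {"increments": [[0, -1, 0, 0, 0, 0, 255], [0, 0, 0, 0, 0, 0, 240], [0, 0, 0, 0, 0, 0, 200], [0, 0, 0, 0, 0, 0, 150], [0, 0, 0, 0, 0, 0, 120], [0, 0, 0, 0, 0, 0, 120], [0, 0, -12, 0, 0, 0, 120], [0, 0, -25, 0, 0, 0, 120], [0, 0, -40, 0, 0, 0, 120], [0, 0, -40, 0, 0, 0, 120], [0, 0, -30, 0, 0, 0, 120], [0, 0, 0, 0, 0, 0, 120]]}}

```text
time_s: 28.95
ee_pos: [0.5554, -0.0632, 0.3441]
tool_rot: [-2.445, -0.378, 0.128]
force: [0.1, 0.4, -0.1]
gripper_width: 0.0499
grasp_force: 0.0
```

```bash
python3 st.py; python3 - <<'E'
from h import *
from rig import observe, viewer
s=observe(); f=viewer.grab_frame("wrist"); g=viewer.grab_frame("side")
def projw(p):
    T=f["tool_from_camera"]; q=R.from_rotvec(s["tool_rot"]).inv().apply(p-s["ee_pos"]); q=T[:3,:3].T@(q-T[:3,3]); h=np.hypot(q[0],q[1]); return q[:2]/h*np.arctan2(h,q[2])*f["intrinsics"][0,0]+f["intrinsics"][:2,2]
for a in (.85,.9,.95,1.0): print(a,"side",[np.round(proj(g,edge(a,y,16))) for y in (100,-100)],"wrist",[np.round(projw(edge(a,y,16))) for y in (100,-100)])
A=cv2.resize(f["color"][:,:,::-1],(440,330)); B=cv2.resize(g["color"][:,:,::-1][70:220,200:360],(352,330),interpolation=cv2.INTER_CUBIC)
cv2.imwrite("pics/fin.png",np.hstack([A,B]))
E
```

```text
28.95 tcp [ 0.5554 -0.0632  0.3441] tilt 0.899 rel hinge r 325.9 ang 0.889 y 29.89602829599606 F [ 0.1  0.4 -0.1] M [-0.53 -0.16  0.  ] w 0.04986625257826811 g 0.0 [ 0.61  0.48 -0.38  1.4  -0.39  1.66 -0.98]
0.85 side [array([315., 111.]), array([243., 104.])] wrist [array([261., 247.]), array([261.,  64.])]
0.9 side [array([315., 110.]), array([242., 103.])] wrist [array([253., 247.]), array([251.,  65.])]
0.95 side [array([315., 109.]), array([242., 102.])] wrist [array([244., 246.]), array([242.,  65.])]
1.0 side [array([315., 108.]), array([241., 102.])] wrist [array([236., 246.]), array([232.,  65.])]
```

View pics/fin.png

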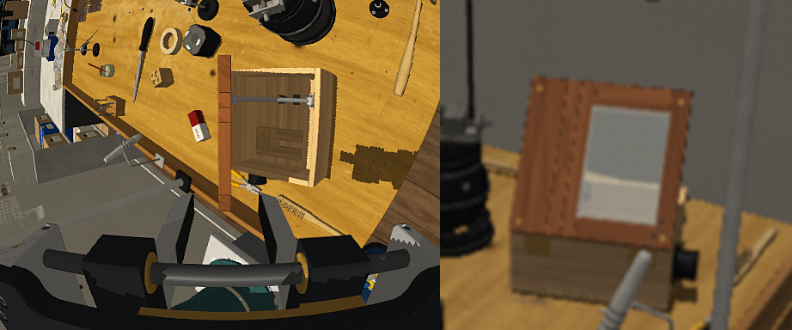

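Both views show the lid held by the raised rod. In the wrist half the upper edge is at column 218, against a predicted 217 for 0.90 rad. The gripper is clear and nothing else has moved.

```bash
python3 -c "
from rig import ctrl; print(ctrl.sign_off())"
```

```text
the job is handed in; nothing more can be done
None
```

The job is handed in: the brush lies flat on the bench top, and the lid rests on the prop rod at about 0.90 rad with the roller home and the arm clear. It took about 29 s, and nothing round about was seen to move.

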